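# Lock the filter cover of a chainsaw with its quarter-turn lock

## Robot

A 6-joint arm with a two-finger parallel gripper is mounted at the origin on the work surface. World frame = base frame: x ahead of the robot, y to its left, z up, the work surface at z = 0. Lengths are in m, angles in degrees, forces in N, time in s.
With the tool pointing down it reaches from about 0.3 to 0.75 m from the base axis. Payload 8.5 kg.
Tool frame: the origin (TCP) lies midway between the tips of the shut fingers; the grasp point (between the pads) lies 19 mm behind it; z points along the fingers, y is the line along which they close (so a half turn about z gives the same grasp; the last joint's range is limited). The gripper opens to 85 mm and grips with 20 to 120 N. Pads are 22 mm wide; open, the fingers measure 114 mm over their backs; the gripper's body (76 mm by 85 mm) begins 54 mm behind the grasp point. The pads swing forward as they close: fully open they stand 13 mm farther back than shut.
Start: joints at [-83.726, 21.807, 74.336, -0, 83.858, -12.336], TCP at [0.176, -0.521, 0.231] pointing down, gripper open.
Joint ranges: [-178.18, 178.18], [-50.72, 133.34], [12.68, 142.11], [-81.47, 261.47], [9.98, 163.14], [-165.26, 165.26]. Speed limits (degrees/s): [136.94, 136.94, 180, 180, 180, 180].

## Interface

Orientations are given as a 3x3 rotation matrix whose columns are the frame's x, y, z axes.
In Python, from rig import monitor, optics, close_job, models gives the robot as it stands.
- The arm moves only by the tool step_arm, never from a script. Its arguments are lists of equal length, an entry for each row: "fingers": the closure, from -1 (fully open) to 1 (shut); "travel": the shift along the tool's x, y, z scaled (see below), a list of three; "twist": the turn about the tool's z scaled (see below). In form: {"fingers": [fingers, ...], "travel": [[tx, ty, tz], ...], "twist": [twist, ...]}. A call has 1 to 10 rows; each row shifts and turns the commanded pose from where the row before left it, along the tool's axes as they then stand; what a row does not reach is not made up. The controller multiplies each number of a shift by 100 mm and each number of a turn by pi rad. A row lasts 1/8 s, in which the tool goes at most 62.5 mm and 10.7 degrees, less where a joint would pass 70% of its speed; a pose out of reach is approached as far as the arm can. A call with a number of a shift or a turn outside -1 to 1 is refused whole. A call with a gripper value outside its range is refused whole. The fingers move at their own pace and stop on an object; "force" is the grip in N (left out, the last holds). Time passes only in rows, so rows that do not move let the fingers close. It gives the time, the measured TCP pose, the force, the opening and the grip force at its end, in the units of the state.
- monitor.observe(): the state, without advancing time (a new reading comes with each control period).
- optics.get_image(name): name is "scene" or "top" or "wrist"; returns (picture, depth): 384x512x3 uint8, blue, green, red; 384x512 float32, m along the optical axis (not along the pixel's ray), 0 where there is no reading.
- optics.get_calibration(name): a dict with "vertical_fov" (degrees; the focal length in pixels is half the picture's height over the tangent of half this angle, whatever the lens; pixels are square), "cx", "cy" (the principal point, pixels), "world_from_camera" (4x4, takes a point from camera to world coordinates). Camera axes: x right, y up, looking along -z (the intrinsics and any distortion apply to the point x, -y, -z); pixel columns grow to the right and rows downward; lengths in m; the calibration is good to about 2 mm. A picture is of the moment at which its call begins: read the wrist's pose just before it. get_calibration takes no time and is no camera call; for the wrist camera it gives the pose at the moment of the call.
- close_job(): hands the job in; it is judged then, once.
Trained networks look in the newest picture that a camera, given by its name, has taken for a name from the list of things; names that differ only in an ending like _2 or _b are one class to them, and where a whole thing is asked for, a point or a joint stands for the part that bears it (a point fixed in the world has none). Each returns a list of dicts, best first, with "confidence" (0 to 1); they miss things now and then, are a little off and sometimes report something else, mostly with a low value. They report only what shows in the picture. A call takes as long as a camera call.
- models.trace(camera, query): "mask" (384x512 bool, what is visible of it) and "point" ([column, row] in pixels, amid what is visible of it).
- models.landmark_of(camera, query): "point" ([column, row] in pixels: a listed point, or the origin of a listed thing).
The state is a dict: "time_s": time; "q": joint angles; "qvel": joint speeds; "joint_efforts": joint torques, N m; "position": TCP position; "tool_rot": TCP orientation; "ft_force": force on the tool from outside, world axes, zero at the start; "wrist_torque": the same for the moment, N m; "grip_width": finger opening in m; "gripper_force": force on a finger pad.
Only numpy, scipy, OpenCV 4.12 (cv2) and the standard library are available. Lean on these libraries where they do the work, as an engineer would, in place of code of your own. Each camera call takes 0.05 s, during which the arm holds its last target. There are 200 camera calls.

## Task

The chainsaw on the bench has had its air filter changed and the orange filter cover is hooked in at the front, but its rear still stands proud and unlocked. Set a fingertip in the slot of the black round turn-lock on the cover, press it down until the cover sits flush, and keep pressing while you turn the lock a quarter turn clockwise (seen from above) until it stops and the cover stays shut; then take your fingers away. Grip and lift nothing, and leave the other things on the bench where they are.

Things in the scene. Friction and masses are not known exactly. Their poses are not given: they have to be found in the camera images.
- saw: chainsaw standing upright on the bench, fixed: orange and dark grey body, black handles, 460 mm long without its bar, 240 mm wide, 275 mm high. Origin on the bench (z = 0) straight below the turn-lock's axis; y points forward along the saw to the bar's nose (600 mm ahead of the origin), x to the bar side, z up
- lock_slot (a point): centre of the turn-lock's slot floor, on its axis; x runs along the slot, z up. Lock: 60 mm disc, straight slot through its middle between two black jaws, 28 mm wide (33 mm at the chamfered mouth), 60 mm long, 12 mm deep, grey floor. Floor height 169 mm with the cover flush, 176 mm while proud. A white dot on one jaw meets the white tick on the bar side of the rim when locked
- lock_rim (a point): centre of the top of the fixed orange rim round the lock, level with the jaws' tops, so that the lock cannot be gripped from outside; 63 mm inside, 76 mm outside diameter, 16 mm high above the cover's flat top (165 mm above the bench when flush; the cover is 120 x 160 mm). x and y as the saw's
- front_handle (a point): middle of the top of the black front handle tube (25 mm thick, 275 mm above the bench), which crosses over the saw 115 to 155 mm ahead of the lock. Behind the lock the rear handle, 50 to 220 mm behind, is no higher than 155 mm. Beside the lock the starter housing (side away from the bar) is no higher than 165 mm
- lock (a joint): turn of the lock, rad, growing clockwise seen from above: 0 = open (slot across the saw, along its x), starts at 0 to 0.4; 1.571 = locked, at the stop (slot along the saw's y). Stays where it is left (friction 0.07 N m). Its cam tongue meets the keeper at about 1.0: it jams there if the cover is proud; with the cover pressed flush it passes freely under the keeper and then holds the cover down
- cover (a joint): angle of the orange filter cover, rad, about its front hooks 115 mm ahead of the lock's axis: 0.06 = proud on its springy seal (lock 7 mm above flush), 0 = flush, -0.02 = hard stop (2 mm below flush). Pressing at the lock takes about 7 N to flush, 10 N to the hard stop. Let go unlocked it springs back up; locked it rests at about 0.01
- screwdriver: loose red-handled screwdriver, 200 mm long, lying on the bar side of the saw; not needed
- wrench: loose steel spanner, 170 mm long, lying on the bar side; not needed
- brush: loose cleaning brush, 190 mm long, lying beside the guide bar on the other side; not needed
- old_filter: loose used round air filter, 86 mm across, 50 mm high; not needed
- oil_bottle: loose white oil bottle, 72 mm across, 205 mm high; not needed
- grease_tin: loose blue grease tin, 80 mm across, 75 mm high; not needed
- plug_bin: loose yellow open bin, 160 x 105 x 75 mm; not needed

How it is judged (in metres and radians):
On the way:
1. a fingertip in the lock presses the cover down flush (below 0.02 rad) before the lock is turned past the keeper (still below 1.1 rad) (value of joint cover below 0.02 rad and value of joint lock below 1.1 rad and contact force between the fingers and lock above 1 N), for 0.1 s.
At the end, for the whole second after the job is handed in: the lock is turned to its stop (above 1.40 rad, within 10 degrees of the quarter turn), the cover stays flush by itself (below 0.022 rad, about 2.5 mm at the lock), both at rest (value of joint lock above 1.4 rad and value of joint cover below 0.022 rad and velocity of joint lock between -0.05 and 0.05 rad/s and velocity of joint cover between -0.03 and 0.03 rad/s); the robot touches nothing.
It fails at once if the cover is pulled up off its seat (above 0.10 rad) (value of joint cover above 0.1 rad).
It fails at once if another thing on the bench is lifted or shifted by more than 30 mm (distance of any of screwdriver, wrench, brush, old_filter, oil_bottle, grease_tin, plug_bin from where it was at the start of the episode above 0.03 m).
It also fails if it takes over 42 s, if anything falls off the work surface, if the arm or the gripper's body presses on something with over 40 N, if the wrist force passes 120 N, or if a joint passes its speed limit or range.

## Working session

There is one attempt and no reset: what is moved stays moved. The work goes in short steps, Python scripts to look and compute and a tool call to move; the robot and the scene stay as the last step left them, time stands still between calls to the robot, and variables do not carry over. Pictures are saved under pics/ and viewed, at most 10 in all, crops included, and the job is handed in when it is done.

Besides the shell and the picture viewer there is one more tool, called after "Call:" in YAML: its name, and indented under it one key for each argument. step_arm: Moves the arm, as the interface text tells. Its arguments: {"type":"object","properties":{"fingers":{"type":"array","items":{"type":"number"}},"travel":{"type":"array","items":{"type":"array","items":{"type":"number"}}},"twist":{"type":"array","items":{"type":"number"}},"force":{"type":"number"}},"required":["fingers","travel","twist"]}

```bash
mkdir -p pics; cat > h.py <<'E'
import numpy as np,cv2
from rig import monitor,optics,close_job,models
def px2w(cam,uv,depth=None,z=None,cal=None):
    c=cal or optics.get_calibration(cam); T=np.array(c["world_from_camera"]); f=192/np.tan(np.radians(c["vertical_fov"])/2)
    d=np.array([(uv[0]-c["cx"])/f,-(uv[1]-c["cy"])/f,-1.])
    if z is not None:
        w=T[:3,:3]@d; s=(z-T[2,3])/w[2]; return T[:3,3]+s*w
    return T[:3,3]+T[:3,:3]@(d*depth)
E
python3 - <<'E'
from h import *
s=monitor.observe(); print(s)
ims=[]
for cam in("top","scene","wrist"):
    im,d=optics.get_image(cam); c=optics.get_calibration(cam); print(cam,{k:(v if np.isscalar(v) else np.round(v,3).tolist()) for k,v in c.items()})
    cv2.imwrite(f"pics/{cam}0.png",im)
    for q in("lock_slot","lock_rim","front_handle","saw"):
        for r in models.landmark_of(cam,q)[:2]:
            u,v=r["point"]; u0,v0=int(round(u)),int(round(v))
            dd=d[v0,u0] if 0<=u0<512 and 0<=v0<384 else 0
            print(cam,q,round(r["confidence"],2),np.round([u,v],1),np.round(px2w(cam,(u,v),dd),3))
E
```

```text
{'time_s': 0.0, 'q': array([-8.37254368e+01,  2.18422573e+01,  7.43871794e+01, -8.60928600e-05,
        8.38588533e+01, -1.23372797e+01]), 'qvel': array([-0.00668998, -0.02934323, -0.11638377, -0.0174293 , -0.06033496,
       -0.10584516]), 'joint_efforts': array([-8.16277698e-04, -4.48463130e+01, -2.31279176e+01, -2.25796725e-04,
        4.71416395e-03, -2.21936534e-05]), 'position': array([ 0.17548443, -0.52092606,  0.23068563]), 'tool_rot': array([[ 9.47702438e-01,  3.19155230e-01, -1.69900258e-04],
       [ 3.19155107e-01, -9.47701257e-01,  1.53155704e-03],
       [ 3.27789752e-04, -1.50568488e-03, -9.99998813e-01]]), 'ft_force': array([0.10901165, 0.10851861, 0.47266566]), 'wrist_torque': array([-0.05146822, -0.03235368,  0.07928136]), 'gripper_force': 0.0, 'grip_width': 0.08520109809918336}
top {'vertical_fov': 49.58100951401192, 'cx': 258.6142430519167, 'cy': 191.65532730897388, 'world_from_camera': [[-0.026, 0.992, -0.121, 0.384], [-0.999, -0.024, 0.021, -0.05], [0.018, 0.122, 0.992, 1.372], [0.0, 0.0, 0.0, 1.0]]}
top lock_slot 0.56 [246.1 193.7] [ 0.525 -0.039  0.177]
top lock_rim 0.98 [245.9 193.9] [ 0.525 -0.039  0.177]
top front_handle 0.88 [198.8 201.9] [0.496 0.086 0.267]
top saw 0.68 [247.4 201.7] [ 0.502 -0.042  0.178]
scene {'vertical_fov': 50.903772430458126, 'cx': 254.4434253417155, 'cy': 190.97787702825443, 'world_from_camera': [[0.801, -0.319, 0.507, 1.142], [0.599, 0.434, -0.673, -0.905], [-0.006, 0.842, 0.539, 0.815], [0.0, 0.0, 0.0, 1.0]]}
scene lock_slot 0.63 [260.4 181. ] [ 0.536 -0.071  0.191]
scene lock_rim 0.9 [264.6 174.8] [ 0.519 -0.024  0.184]
scene front_handle 0.89 [279.6 135. ] [0.496 0.089 0.27 ]
scene saw 0.72 [262.3 227.5] [ 0.571 -0.108  0.055]
wrist {'vertical_fov': 60.5537605857165, 'cx': 253.09410669394288, 'cy': 193.8587859317554, 'world_from_camera': [[0.319, 0.905, 0.282, 0.248], [-0.948, 0.305, 0.095, -0.497], [0.0, -0.298, 0.955, 0.374], [0.0, 0.0, 0.0, 1.0]]}
```

```bash
python3 - <<'E'
import cv2
a=cv2.imread("pics/top0.png");cv2.imwrite("pics/top0b.png",cv2.resize(a[120:270,150:350],None,fx=4,fy=4,interpolation=cv2.INTER_CUBIC))
E
```

```text
(no output)
```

View pics/top0.png

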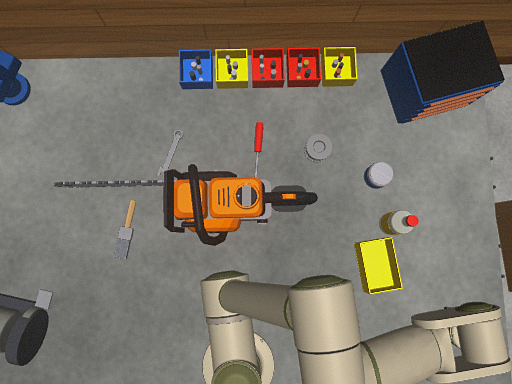

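View pics/top0b.png

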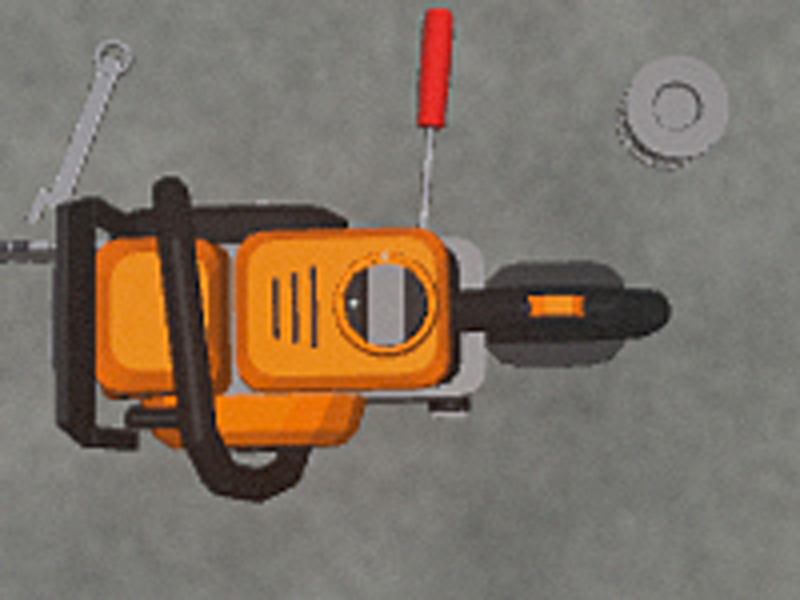

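The top view shows the saw lying along world +y with the bar at left. The lock is near pixel (246, 195), its slot lies across the saw, and the dot is on the forward jaw at about (238, 195). Tick is on the bar side at about (246, 184). I'll go to a hover above the lock.

Call:
step_arm:
  fingers: [-1,-1,-1,-1,-1,-1,-1,-1,-1]
  travel:
    - [0,0,-0.5]
    - [0,0,-0.4]
    - [0.3,-0.2,0]
    - [0.4,-0.3,0]
    - [0.45,-0.32,0]
    - [0.45,-0.32,0]
    - [0.45,-0.32,0]
    - [0.45,-0.32,0]
    - [0.45,-0.32,0]
  twist: [0,0,0,0,0,0,0,0,0]

```text
time_s: 1.88
position: [0.3888, -0.2265, 0.3215]
tool_rot: [[0.948, 0.319, 0.0], [0.319, -0.948, -0.0], [0.0, 0.0, -1.0]]
ft_force: [0.6, -0.7, 0.3]
grip_width: 0.0853
gripper_force: 0.0
```

Call:
step_arm:
  fingers: [0.6,0.6,0.6,0.6,0.6,0.6,0.6,0.6,0.6,0.6]
  travel:
    - [0.45,-0.32,0]
    - [0.45,-0.32,0]
    - [0.45,-0.32,0]
    - [0.2,-0.15,0]
    - [0,0,0]
    - [0,0,0]
    - [0,0,0]
    - [0,0,0]
    - [0,0,0]
    - [0,0,0]
  twist: [0,0,0,-0.05,-0.055,-0.055,-0.055,-0.055,-0.055,-0.055]

```text
time_s: 3.12
position: [0.4995, -0.0734, 0.3213]
tool_rot: [[0.046, 0.999, 0.0], [0.999, -0.046, -0.0], [-0.0, 0.0, -1.0]]
ft_force: [-0.0, 0.3, 0.7]
grip_width: 0.0172
gripper_force: 0.0
```

```bash
python3 - <<'E'
from h import *
s=monitor.observe(); print(s["time_s"],s["position"],s["tool_rot"].round(3).tolist(),s["grip_width"],s["q"].round(1))
cal=optics.get_calibration("wrist")
im,d=optics.get_image("wrist"); cv2.imwrite("pics/w1.png",im); np.save("w1d.npy",d)
for q in("lock_slot","lock_rim","front_handle"):
    for r in models.landmark_of("wrist",q)[:2]:
        u,v=r["point"]; print(q,round(r["confidence"],2),np.round([u,v],1),px2w("wrist",(u,v),d[int(v),int(u)],cal=cal).round(4))
E
```

```text
3.125 [ 0.49950504 -0.07338066  0.32134565] [[0.046, 0.999, 0.0], [0.999, -0.046, -0.0], [-0.0, 0.0, -1.0]] 0.01719606520584761 [-21.8  14.3  70.7   0.   95.  -19.2]
lock_slot 0.88 [273.1 140. ] [ 0.5195 -0.0389  0.1752]
lock_rim 0.97 [271.9 142.5] [ 0.5183 -0.041   0.1753]
```

View pics/w1.png

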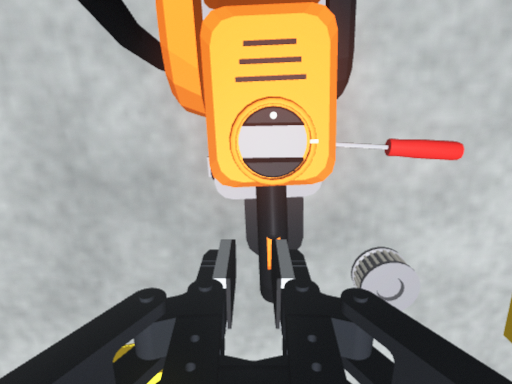

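The wrist view shows the lock centred near (273, 141) with its slot horizontal, parallel to the tool's closing line. The dot is on the forward jaw (273, 115) and the tick is at (314, 141). Next I'll refine the centre and slot angle.

```bash
python3 - <<'E'
from h import *
im=cv2.imread("pics/w1.png"); cal=optics.get_calibration("wrist")
hsv=cv2.cvtColor(im,cv2.COLOR_BGR2HSV)
roi=np.zeros(im.shape[:2],np.uint8); cv2.circle(roi,(273,141),33,255,-1)
m=((hsv[...,1]<40)&(hsv[...,2]>140)).astype(np.uint8)*255&roi
n,l,st,ce=cv2.connectedComponentsWithStats(m); k=1+np.argmax(st[1:,4]); m=(l==k)
v,u=np.nonzero(m); P=np.array([px2w("wrist",(a,b),z=0.176,cal=cal) for a,b in zip(u,v)])[:,:2]
r=cv2.minAreaRect(P.astype(np.float32)*1000); print("slot",st[k],r, P.mean(0))
_,_,vt=np.linalg.svd(P-P.mean(0),full_matrices=False); print("dir",vt[0],np.degrees(np.arctan2(vt[0,1],vt[0,0])))
b=((hsv[...,1]<40)|(hsv[...,2]<100)).astype(np.uint8)*255  # inside of rim = not orange
big=np.zeros_like(roi); cv2.circle(big,(273,141),40,255,-1)
n,l,st,ce=cv2.connectedComponentsWithStats(b&roi); k=1+np.argmax(st[1:,4])
v,u=np.nonzero(l==k); P=np.array([px2w("wrist",(a,c),z=0.185,cal=cal) for a,c in zip(u,v)])[:,:2]
print("disc",cv2.minEnclosingCircle(P.astype(np.float32)*1000))
for z in(.176,.188): print(z,px2w("wrist",(273,141),z=z,cal=cal))
s=monitor.observe(); print(s["position"])
# gripper tip location in image for check
T=np.array(cal["world_from_camera"]); print(T.round(3).tolist())
E
```

```text
slot [ 240  125   66   33 2048] ((519.3143310546875, -40.021888732910156), (27.87792205810547, 57.00202560424805), 86.81151580810547) [ 0.51974419 -0.04008412]
dir [ 0.9988659  -0.04761218] -2.7290084735431828
disc ((518.9898681640625, -39.53788375854492), 27.96434211730957)
0.176 [ 0.5196381  -0.03983806  0.176     ]
0.188 [ 0.51901139 -0.03807059  0.188     ]
[ 0.49953385 -0.07339549  0.32135118]
[[0.998, 0.053, 0.017, 0.505], [-0.056, 0.953, 0.297, 0.003], [-0.0, -0.298, 0.955, 0.464], [0.0, 0.0, 0.0, 1.0]]
```

Call:
step_arm:
  fingers: [0.6,0.6,0.6,0.6]
  travel:
    - [0.344,0.184,0.2]
    - [0,0,0.5]
    - [0,0,0.4]
    - [0,0,0]
  twist: [0,0,0,0]

```text
time_s: 3.82
position: [0.5187, -0.0397, 0.2094]
tool_rot: [[0.055, 0.998, -0.005], [0.999, -0.055, 0.002], [0.001, -0.005, -1.0]]
ft_force: [-0.8, 0.2, 0.8]
grip_width: 0.017
gripper_force: 0.0
```

```bash
python3 - <<'E'
from h import *
s=monitor.observe(); print(s["time_s"],s["position"],s["grip_width"],s["ft_force"])
cal=optics.get_calibration("wrist")
im,d=optics.get_image("wrist"); cv2.imwrite("pics/w2.png",im)
for q in("lock_slot","lock_rim"):
    for r in models.landmark_of("wrist",q)[:2]:
        u,v=r["point"]; print(q,round(r["confidence"],2),np.round([u,v],1),px2w("wrist",(u,v),z=.176 if q=="lock_slot" else .188,cal=cal).round(4))
E
```

```text
3.825 [ 0.51867645 -0.03966516  0.20939679] 0.01701961955911337 [-0.82324298  0.21577991  0.83713138]
lock_slot 0.89 [255.1 226.2] [ 0.5206 -0.0381  0.176 ]
lock_rim 0.91 [249.4 237.4] [ 0.5174 -0.0394  0.188 ]
```

View pics/w2.png

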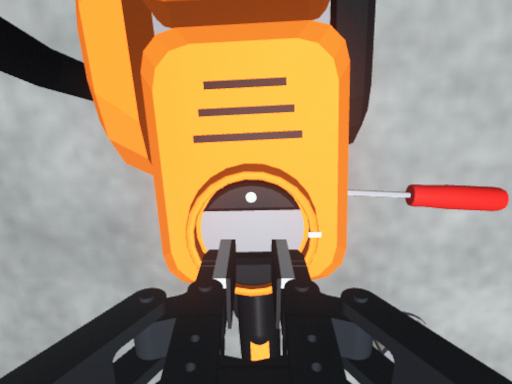

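The wrist view shows the fingertips centred over the slot. The rim is centred at about column 253 and the fingers at about 254. Going down into the slot.

Call:
step_arm:
  fingers: [0.6,0.6,0.6,0.6]
  travel:
    - [0,0.005,0.15]
    - [0,0,0.1]
    - [0,0,0.03]
    - [0,0,0]
  twist: [0,0,0,0]

```text
time_s: 4.47
position: [0.5204, -0.0401, 0.1838]
tool_rot: [[0.052, 0.999, 0.001], [0.999, -0.052, -0.0], [-0.0, 0.001, -1.0]]
ft_force: [0.1, -1.2, -0.0]
grip_width: 0.0174
gripper_force: 0.0
```

Call:
step_arm:
  fingers: [0.6,0.6,0.6,0.6]
  travel:
    - [0,0,0.03]
    - [0,0,0.02]
    - [0,0,0.02]
    - [0,0,0]
  twist: [0,0,0,0]

```text
time_s: 4.97
position: [0.5202, -0.04, 0.1762]
tool_rot: [[0.052, 0.999, -0.0], [0.999, -0.052, 0.0], [0.0, -0.0, -1.0]]
ft_force: [-0.4, 0.1, -0.9]
grip_width: 0.0174
gripper_force: 0.1
```

The tips are below the jaw tops without contact, so they are in the slot. Pressing now.

Call:
step_arm:
  fingers: [0.6,0.6,0.6,0.6]
  travel:
    - [0,0,0.03]
    - [0,0,0.03]
    - [0,0,0.02]
    - [0,0,0]
  twist: [0,0,0,0]

```text
time_s: 5.48
position: [0.5206, -0.0411, 0.1692]
tool_rot: [[0.052, 0.999, 0.002], [0.999, -0.052, -0.002], [-0.002, 0.002, -1.0]]
ft_force: [-1.7, -5.3, 9.6]
grip_width: 0.0171
gripper_force: 4.5
```

Vertical force is 9.6 N, enough for flush (7 N). Starting the turn in small steps.

Call:
step_arm:
  fingers: [0.6,0.6,0.6,0.6,0.6]
  travel:
    - [-0.01,0,0]
    - [0,0,0]
    - [0,0,0]
    - [0,0,0]
    - [0,0,0]
  twist: [0,0.03,0.03,0.03,0.03]

```text
time_s: 6.1
position: [0.5208, -0.0419, 0.1693]
tool_rot: [[0.419, 0.908, 0.002], [0.908, -0.419, -0.002], [-0.001, 0.003, -1.0]]
ft_force: [-1.2, -5.4, 8.2]
grip_width: 0.0171
gripper_force: 5.2
```

```bash
python3 - <<'E'
from h import *
s=monitor.observe(); print(s["time_s"],s["position"],s["grip_width"],s["ft_force"],s["wrist_torque"])
im,d=optics.get_image("wrist"); cv2.imwrite("pics/w3.png",im)
E
```

```text
6.1 [ 0.5207691  -0.04187551  0.1693301 ] 0.017057949488715606 [-1.24957872 -5.35621937  8.22750306] [-0.80117084  0.24009804  0.12061781]
```

View pics/w3.png

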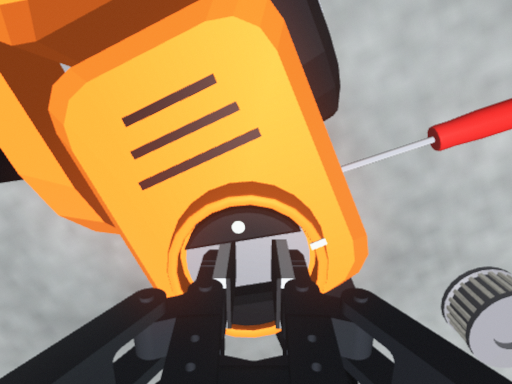

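The lock is following: the slot lags the tool by about 8° at (255, 240). Adding 1 mm of press and continuing.

Call:
step_arm:
  fingers: [0.6,0.6,0.6,0.6,0.6,0.6]
  travel:
    - [0,0,0.01]
    - [0,0,0]
    - [0,0,0]
    - [0,0,0]
    - [0,0,0]
    - [0,0,0]
  twist: [0,0.04,0.04,0.04,0.04,0.04]

```text
time_s: 6.9
position: [0.5204, -0.0434, 0.1687]
tool_rot: [[0.873, 0.487, 0.002], [0.487, -0.873, -0.005], [-0.001, 0.005, -1.0]]
ft_force: [-6.5, -12.2, 13.2]
grip_width: 0.0175
gripper_force: 8.5
```

Call:
step_arm:
  fingers: [0.6,0.6,0.6,0.6,0.6,0.6]
  travel:
    - [0,0,0]
    - [0,0,0]
    - [0,0,0]
    - [0,0,0]
    - [0,0,0]
    - [0,0,0]
  twist: [0.04,0.04,0.04,0.04,0.03,0]

```text
time_s: 7.65
position: [0.5187, -0.0432, 0.1682]
tool_rot: [[0.996, -0.085, -0.003], [-0.085, -0.996, -0.005], [-0.003, 0.005, -1.0]]
ft_force: [-12.0, -12.4, 13.5]
grip_width: 0.0174
gripper_force: 13.5
```

```bash
python3 - <<'E'
from h import *
s=monitor.observe(); print(s["time_s"],s["position"],s["grip_width"],s["ft_force"],s["wrist_torque"])
im,d=optics.get_image("wrist"); cv2.imwrite("pics/w4.png",im)
E
```

```text
7.65 [ 0.5187169  -0.04324878  0.16824389] 0.01744972074174767 [-12.01591395 -12.35203376  13.49759699] [-2.00329308  2.02393204  0.05558595]
```

View pics/w4.png

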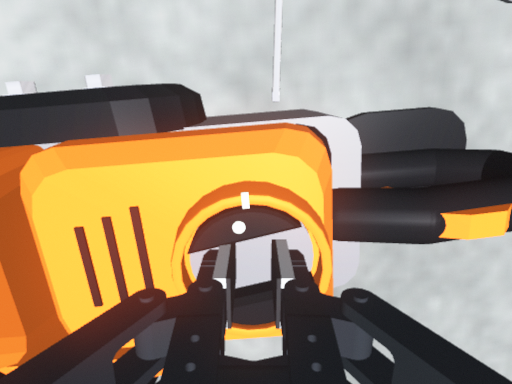

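The dot at (239, 227) is nearly under the tick at (245, 200), so about 8° remain. I'll ease the side force and finish turning to the stop.

Call:
step_arm:
  fingers: [0.6,0.6,0.6,0.6]
  travel:
    - [-0.01,0.01,0]
    - [0,0,0]
    - [0,0,0]
    - [0,0,0]
  twist: [0.02,0.02,0.02,0]

```text
time_s: 8.2
position: [0.5182, -0.0434, 0.1682]
tool_rot: [[0.963, -0.27, -0.001], [-0.27, -0.963, -0.003], [-0.001, 0.003, -1.0]]
ft_force: [-9.5, -8.4, 12.3]
grip_width: 0.0172
gripper_force: 12.2
```

```bash
python3 - <<'E'
from h import *
s=monitor.observe(); print(s["time_s"],s["position"],s["tool_rot"][:,0],s["grip_width"],s["ft_force"],s["wrist_torque"])
im,d=optics.get_image("wrist"); cv2.imwrite("pics/w5.png",im)
E
```

```text
8.2 [ 0.51820291 -0.04335098  0.16822664] [ 9.62980724e-01 -2.69569720e-01 -5.39268000e-04] 0.017222958318920907 [-9.49452258 -8.38323956 12.31302472] [-1.30511236  1.45540684  0.09818811]
```

View pics/w5.png

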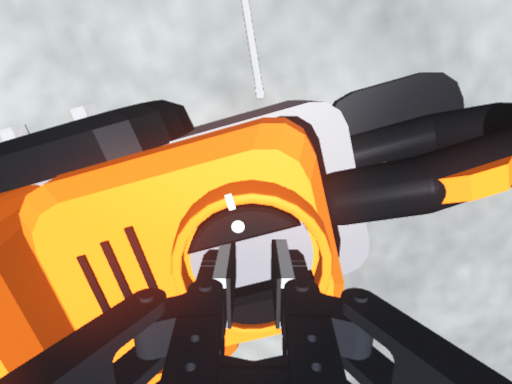

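Dot (238, 227) and tick (230, 202) are now in line with the lock centre. A small extra turn will confirm the stop.

Call:
step_arm:
  fingers: [0.6,0.6,0.6]
  travel:
    - [-0.01,0.01,0]
    - [0,0,0]
    - [0,0,0]
  twist: [0.02,0.02,0]

```text
time_s: 8.62
position: [0.5178, -0.0431, 0.1682]
tool_rot: [[0.923, -0.386, 0.001], [-0.386, -0.923, -0.002], [0.001, 0.001, -1.0]]
ft_force: [-3.3, -3.2, 10.3]
grip_width: 0.0171
gripper_force: 38.2
```

```bash
python3 - <<'E'
from h import *
s=monitor.observe(); print(s["time_s"],s["position"],s["tool_rot"][:,0],s["grip_width"],s["ft_force"],s["wrist_torque"])
E
```

```text
8.625 [ 0.5177796  -0.04306763  0.1681826 ] [ 0.92263283 -0.38567763  0.00119339] 0.017069506165390946 [-3.31938884 -3.16124815 10.33375732] [-0.37093435  0.66347893  1.22980892]
```

Torque of 1.2 N m shows the lock is at its stop. Backing off the twist within the free play, then lifting out.

Call:
step_arm:
  fingers: [0.6,0.6,0.6,0.6,0.6,0.6,0.6]
  travel:
    - [0,0,0]
    - [0,0,0]
    - [0,0,-0.05]
    - [0,0,-0.1]
    - [0,0,-0.2]
    - [0,0,-0.5]
    - [0,0,-0.4]
  twist: [-0.03,-0.03,0,0,0,0,0]

```text
time_s: 9.5
position: [0.5177, -0.0425, 0.2943]
tool_rot: [[0.978, -0.208, 0.001], [-0.208, -0.978, -0.0], [0.001, -0.0, -1.0]]
ft_force: [-0.7, 0.2, 0.4]
grip_width: 0.0172
gripper_force: 0.0
```

```bash
python3 - <<'E'
from h import *
s=monitor.observe(); print(s["time_s"],s["position"],s["tool_rot"][:,0],s["ft_force"])
cal=optics.get_calibration("wrist")
im,d=optics.get_image("wrist"); cv2.imwrite("pics/w6.png",im)
for q in("lock_slot","lock_rim"):
    for r in models.landmark_of("wrist",q)[:1]:
        u,v=r["point"]; print(q,r["confidence"],(u,v),px2w("wrist",(u,v),d[int(v),int(u)],cal=cal).round(4))
E
```

```text
9.5 [ 0.51774446 -0.04253032  0.2942975 ] [ 9.78114388e-01 -2.08067016e-01  6.01059456e-04] [-0.72878651  0.16226307  0.36806427]
lock_slot 0.7 (252.2, 185.1) [ 0.5192 -0.0419  0.1693]
lock_rim 0.6 (249.1, 190.2) [ 0.5157 -0.0385  0.1708]
```

View pics/w6.png

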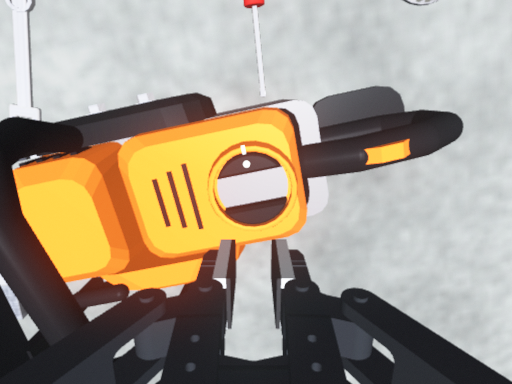

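The picture shows the slot along the saw and the dot (247, 164) at the tick (243, 151). The floor is at 0.169 m, so the cover is flush. I'll check the slot angle numerically and hand in if it is good.

```bash
python3 - <<'E'
from h import *
im=cv2.imread("pics/w6.png"); cal=optics.get_calibration("wrist")
hsv=cv2.cvtColor(im,cv2.COLOR_BGR2HSV)
roi=np.zeros(im.shape[:2],np.uint8); cv2.circle(roi,(253,188),36,255,-1)
m=((hsv[...,1]<40)&(hsv[...,2]>140)).astype(np.uint8)*255&roi
n,l,st,ce=cv2.connectedComponentsWithStats(m); k=1+np.argmax(st[1:,4])
def W(p,z): return px2w("wrist",p,z=z,cal=cal)[:2]
P=np.array([W((a,b),.17) for b,a in np.argwhere(l==k)])
_,_,vt=np.linalg.svd(P-P.mean(0),full_matrices=False); a=np.degrees(np.arctan2(vt[0,1],vt[0,0]))%180
c=P.mean(0); tk=W((243.5,151),.181)-c; dt=W((247,164),.181)-c
print("slot",a,"turn from start",(-2.73-a)%180,"tick",np.degrees(np.arctan2(*tk[::-1])),"dot",np.degrees(np.arctan2(*dt[::-1])))
if 80.5<(a if a>0 else a+180)<92: print(close_job())
E
```

```text
slot 89.47341736991096 turn from start 87.79658263008903 tick 0.6511389990335672 dot -0.24676393308683897
the job is handed in; nothing more can be done
None
```

The lock is turned to its stop with its dot on the tick, the cover measures flush after release, the fingers are clear of the saw, and the job is handed in; no verdict was returned.

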